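# Load the test bar into the sprung resistivity jig

### The job

Load the longer of the two white ceramic test bars into the metal measuring jig: put its nose under the lip of the spring-loaded carriage, press the carriage back with it, bring the bar down level onto the bed and let the spring push its tail under the lip of the fixed jaw. It must end lying flat, straight along the bed and clamped between the two jaws, under both lips, with the gripper off it. The ceramic is brittle, so do not ram it; leave everything else on the bench where it is.

Things in the scene. Friction and masses are not known exactly. Their poses are not given: they have to be found in the camera images.
- long_bar: the bar to load: square white ceramic bar 150 x 24 x 24 mm, about 0.25 kg, with a 12 mm metal-coloured band at each end (both ends alike), lying on the bench. Origin: centre of its underside; x along its length, z up.
- long_bar_mid (a point): the centre of the long bar's body, 12 mm above its origin; same axes.
- short_bar: a bar of the same section and look but only 118 mm long: too short for the jig, leave it. Origin: centre of its underside; x along its length. The two bars lie 10 cm or more apart, either may be the nearer to the jig.
- jig: fixed jig; base plate 310 x 100 x 9 mm (x -132 to +177 mm). Origin: on the bench, 132 mm from the base plate's fixed-jaw end, on its middle line; x runs along the bed from the fixed jaw to the sprung carriage, z up. On the base rides the head (bed, fixed jaw, carriage, spring plate 75 mm high at head x 144 to 156 mm), clamped anywhere within 13 mm either way along x: how far is NOT reported; find it by touch or sight.
- seat (a point): over the jig's origin at the height of the bed's top, 45 mm up; axes as the jig's; stays with the base. The loaded bar's underside centre comes onto this line, up to 13 mm either way along x; that point is head x = 0. Bed: rib 18 mm wide, head x -72 to +56 mm.
- carriage (a joint): travel of the sprung carriage along +x, m: 0 at rest (its contact face at head x = +59 mm), 0.034 at its hard stop, 0.016 with the long bar clamped. Spring towards the fixed jaw: 4 N at rest plus 0.2 N per mm; damped, let go it closes in under a second. To get the bar's tail past the fixed lip, press it back 28 to 34 mm (best 31) with the nose against its face.
- driver: loose screwdriver, 170 mm, lying beside the jig; leave it. Origin: underside centre.
- crucible: loose white ceramic cup, 56 mm across and 45 mm high, near the fixed-jaw end of the jig; leave it. Origin: underside centre.
- jar: loose amber glass jar, 68 mm across and 85 mm high, standing behind the bars; leave it. Origin: underside centre.
- dish: loose shallow white dish, 90 mm across and 20 mm high, behind the bars; leave it. Origin: underside centre.
- seat_jaws (a point): same point as seat, for the shape of the jaws (44 mm wide). Fixed jaw: face at head x = -75 mm; its lip reaches 10 mm out over the bed, lip underside 28 mm, top 36 mm above the bed. Carriage: block 40 mm long; its lip reaches 14 mm out from its face, underside 34 mm, top 42 mm above the bed. Even fully back, the lips leave 144 mm, less than the bar: it goes in nose first, tilted nose-down about 30 degrees.
- spanner: loose open-ended spanner, 160 mm, lying nearer the robot than the bars; leave it. Origin: underside centre.
There are look-alikes about, which are no part of the job. What is shaped like the long_bar but green or pink is not meant.

How it is judged:
At the end, for the whole second after the job is handed in: The long bar lies at rest on the bed, its centre within 6 mm of the bed's middle line, within 16 mm of the seat point along it and within 3 mm of its lying height, its axis within 0.06 rad of the jig's, the carriage clamped on it (travel 13 to 19 mm), the fingers off it (x of long_bar_mid in the frame of seat between -0.016 and 0.016 m and y of long_bar_mid in the frame of seat between -0.006 and 0.006 m and z of long_bar_mid in the frame of seat between 0.009 and 0.015 m and angle between the x axis of long_bar and the x axis of jig, either way round below 0.06 rad and value of joint carriage between 0.013 and 0.019 m and linear speed of long_bar below 0.01 m/s and contact force between long_bar and the fingers below 0.1 N); the robot touches nothing.
It fails at once if the held bar is rammed against the jig (over 40 N) (contact force between long_bar and jig above 40 N and contact force between long_bar and the fingers above 1 N).
It fails at once if the short bar or another loose thing is moved more than 25 mm (distance of any of short_bar, driver, crucible, jar, dish, spanner from where it was at the start of the episode above 0.025 m).
It also fails if it takes over 42 s, if anything falls off the work surface, if the arm or the gripper's body presses on something with over 40 N, if the wrist force passes 120 N, or if a joint passes its speed limit or range.

### The arm

A 6-joint arm with a two-finger parallel gripper is mounted at the origin on the work surface. World frame = base frame: x ahead of the robot, y to its left, z up, the work surface at z = 0. Lengths are in m, angles in rad, forces in N, time in s.
With the tool pointing down it reaches from about 0.3 to 0.875 m from the base axis. Payload 6.4 kg.
Tool frame: the origin (TCP) lies where the fingers leave the gripper's body, on its centre line; the fingertips stand 73 mm ahead of it and the grasp point (between the pads) lies 54 mm ahead of it; z points along the fingers, y is the line along which they close (so a half turn about z gives the same grasp; the last joint's range is limited). The gripper opens to 85 mm and grips with 20 to 120 N. Pads are 22 mm wide; open, the fingers measure 114 mm over their backs; the gripper's body (76 mm by 85 mm) begins 54 mm behind the grasp point. The pads swing forward as they close: fully open they stand 13 mm farther back than shut.
Start: joints at [-1.521, 0.181, 1.607, -0, 1.354, -0.206], TCP at [0.146, -0.556, 0.304] pointing down, gripper open.
Joint ranges: [-2.99, 2.99], [-0.89, 2.07], [0.3, 2.58], [-1.14, 4.28], [0, 2.63], [-3.12, 3.12]. Speed limits (rad/s): [2.57, 2.57, 3.01, 3.14, 3.14, 3.14].

### API

Orientations are given as a unit quaternion [w, x, y, z].
In Python, from bench import ctrl gives the robot as it stands.
- The arm moves only by the tool carry_out, never from a script. Its argument "steps" is one flat list of numbers, 7 for each row, row after row: the shift along the tool's x, y, z in m, then the turn, a rotation vector about the tool's x, y, z in rad, then the opening, from 0 (shut) to 1 (fully open). In form: [dx, dy, dz, wx, wy, wz, claw, dx, dy, dz, wx, wy, wz, claw, ...]. A call has 1 to 20 rows; each row is the pose to reach, as a shift and turn from the pose commanded when the call began, along the tool's axes at that moment; what a row does not reach only later rows make up. A row lasts 1/10 s, in which the tool goes at most 50 mm and 8.59 degrees, less where a joint would pass 70% of its speed; a pose out of reach is approached as far as the arm can. A call with a gripper value outside its range is refused whole. The fingers move at their own pace and stop on an object; the grip force is fixed at half the most. Time passes only in rows, so rows that repeat a pose let the fingers close. It gives the time, the measured TCP pose, the force, the opening and the grip force at its end, in the units of the state.
- ctrl.get_obs(): the state, without advancing time (a new reading comes with each control period).
- ctrl.camera(name): name is "scene" or "top" or "wrist"; returns the picture (420x560x3 uint8, red, green, blue); there is no depth.
- ctrl.camera_params(name): a dict with "vertical_fov" (degrees; the focal length in pixels is half the picture's height over the tangent of half this angle, whatever the lens; pixels are square), "cx", "cy" (the principal point, pixels), "cam_to_world" (4x4, takes a point from camera to world coordinates); the wrist camera has in their place "hand_eye" (4x4, takes a point from camera to tool coordinates, whose origin is the TCP and whose axes are the flange's). Camera axes: x right, y down, z forward; pixel columns grow to the right and rows downward; lengths in m; the calibration is good to about 2 mm. The wrist camera is an equidistant fisheye: a pixel r from the principal point sees the ray r / f radians off the axis. A picture is of the moment at which its call begins: read the wrist's pose just before it. camera_params takes no time and is no camera call.
- ctrl.hand_in(): hands the job in; it is judged then, once.
The state is a dict: "time_s": time; "q": joint angles; "dq": joint speeds; "joint_efforts": joint torques, N m; "eef_pos": TCP position; "eef_rot": TCP orientation; "wrist_force": force on the tool from outside, world axes, zero at the start; "torque": the same for the moment, N m; "opening": opening from 0.0 (shut) to 1.0 (fully open); "grasp_force": force on a finger pad.
Only numpy, scipy, OpenCV 4.12 (cv2) and the standard library are available. Lean on these libraries where they do the work, as an engineer would, in place of code of your own. Each camera call takes 0.05 s, during which the arm holds its last target. There are 200 camera calls.

## Working session

There is one attempt and no reset: what is moved stays moved. The work goes in short steps, Python scripts to look and compute and a tool call to move; the robot and the scene stay as the last step left them, time stands still between calls to the robot, and variables do not carry over. Pictures are saved under pics/ and viewed, at most 10 in all, crops included, and the job is handed in when it is done.

Besides the shell and the picture viewer there is one more tool, called after "Request:" as name(argument=value, ...) on one line, values as JSON. carry_out: Moves the arm, as the interface text tells. Its arguments: {"type":"object","properties":{"steps":{"type":"array"}},"required":["steps"]}

```bash
ls; mkdir -p pics; python3 - <<'E'
from bench import ctrl
import cv2
o=ctrl.get_obs(); print(o)
for n in("scene","top"):
    im=ctrl.camera(n); cv2.imwrite(f"pics/{n}0.png",im[:,:,::-1]); p=ctrl.camera_params(n); print(n,p)
print(ctrl.camera_params("wrist"))
E
```

```text
pics
{'time_s': 0.0, 'q': array([-1.52132309e+00,  1.81521255e-01,  1.60798776e+00,  3.10708992e-05,
        1.35380152e+00, -2.06265874e-01]), 'dq': array([-1.00221953e-03, -9.82622005e-04, -2.44871790e-05,  6.94718197e-05,
       -1.32911135e-03, -5.63109837e-05]), 'joint_efforts': array([ 7.64285560e-04, -4.44869864e+01, -3.51337945e+01, -1.95615544e-04,
        9.17528349e-03,  3.16505776e-06]), 'eef_pos': array([ 0.14547452, -0.55586152,  0.30300496]), 'eef_rot': array([-8.55114050e-04,  9.91835884e-01,  1.27518006e-01,  8.23904477e-05]), 'wrist_force': array([-0.45751086,  0.76304067, -0.2194269 ]), 'torque': array([-0.00639959,  0.03802982, -0.00307126]), 'grasp_force': 0.0, 'opening': 0.9960303421753602}
scene {'vertical_fov': 47.016303337403556, 'cx': 279.59639348841904, 'cy': 220.26429190591568, 'cam_to_world': array([[ 0.74377212,  0.4565119 , -0.48826214,  1.09449342],
       [ 0.66818864, -0.48801886,  0.5615706 , -0.59348817],
       [ 0.01808253, -0.74393177, -0.66801089,  0.79450207],
       [ 0.        ,  0.        ,  0.        ,  1.        ]])}
top {'vertical_fov': 54.97103643633134, 'cx': 281.2956210072015, 'cy': 209.73140403699566, 'cam_to_world': array([[ 0.0080239 , -0.99158397,  0.12921631,  0.41074324],
       [-0.99996407, -0.00830974, -0.00167309,  0.0559434 ],
       [ 0.00273276, -0.12919824, -0.99161502,  1.03187338],
       [ 0.        ,  0.        ,  0.        ,  1.        ]])}
{'vertical_fov': 65.70646984690485, 'cx': 279.7379977566609, 'cy': 206.51957620470816, 'hand_eye': array([[ 1.75721311e-04, -9.61491818e-01, -2.74833500e-01,
         6.93023641e-02],
       [ 9.99999621e-01,  4.03280936e-04, -7.71485555e-04,
        -5.26292466e-04],
       [ 8.52612160e-04, -2.74833261e-01,  9.61491525e-01,
        -6.85286588e-02],
       [ 0.00000000e+00,  0.00000000e+00,  0.00000000e+00,
         1.00000000e+00]])}
```

View pics/top0.png

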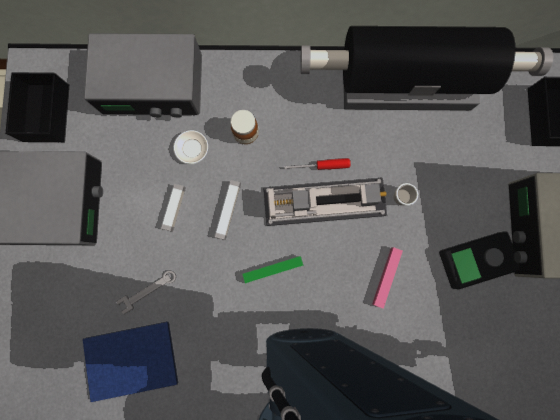

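View pics/scene0.png

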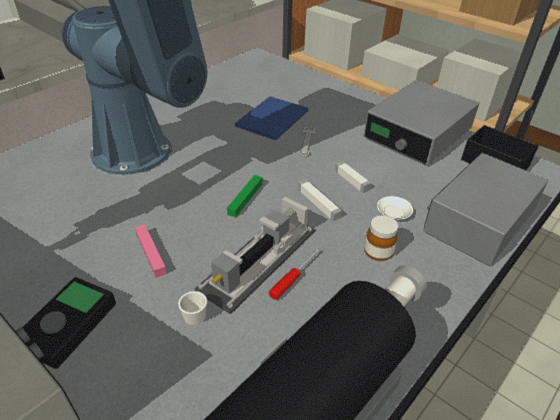

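The top picture shows two white bars at (228,210) and (172,208); the green (272,269) and pink (387,277) ones are decoys. The one at (228,210) looks longer. I'll confirm this and the jig ends in an enlarged crop, with measured lengths.

```bash
cat > h.py <<'E'
import numpy as np, cv2
from bench import ctrl
from scipy.spatial.transform import Rotation as R
def px2w(n,uv,z):
    p=ctrl.camera_params(n); f=210/np.tan(np.radians(p["vertical_fov"]/2)); T=p["cam_to_world"]
    uv=np.atleast_2d(np.array(uv,float)); d=np.c_[(uv[:,0]-p["cx"])/f,(uv[:,1]-p["cy"])/f,np.ones(len(uv))]@T[:3,:3].T
    o=T[:3,3]; return o+d*((z-o[2])/d[:,2])[:,None]
def w2px(n,P):
    p=ctrl.camera_params(n); f=210/np.tan(np.radians(p["vertical_fov"]/2)); T=p["cam_to_world"]
    c=(np.atleast_2d(P)-T[:3,3])@T[:3,:3]; return np.c_[c[:,0]/c[:,2]*f+p["cx"],c[:,1]/c[:,2]*f+p["cy"]]
E
python3 - <<'E'
from h import *
im=cv2.imread("pics/top0.png")
c=im[120:270,150:420]; 
cv2.imwrite("pics/crop1.png",cv2.resize(c,None,fx=2.95,fy=2.95,interpolation=cv2.INTER_CUBIC))
hsv=cv2.cvtColor(im,cv2.COLOR_BGR2HSV)
for (x0,y0,x1,y1) in [(155,178,195,240),(207,170,248,248)]:
    m=(im[y0:y1,x0:x1].min(2)>140).astype(np.uint8)
    n,l,s,_=cv2.connectedComponentsWithStats(m); k=1+s[1:,4].argmax()
    pts=np.argwhere(l==k)[:,::-1]+[x0,y0]
    r=cv2.minAreaRect(pts.astype(np.float32)); b=cv2.boxPoints(r); print(s[k],b.tolist()); w=px2w("top",b,0.024)
    print(w.round(4),[np.linalg.norm(w[i]-w[i-1]).round(4) for i in range(4)],w.mean(0))
E
```

```text
[  7   6  21  46 448] [[160.82093811035156, 227.35435485839844], [173.9054412841797, 183.19419860839844], [183.40480041503906, 186.0088348388672], [170.32029724121094, 230.1689910888672]]
[[0.4951 0.3553 0.024 ]
 [0.6077 0.3273 0.024 ]
 [0.6007 0.3029 0.024 ]
 [0.4882 0.3312 0.024 ]] [np.float64(0.025), np.float64(0.116), np.float64(0.0254), np.float64(0.1159)] [0.54792467 0.32918637 0.024     ]
[  8  10  24  59 575] [[214.54440307617188, 236.0401153564453], [230.3466796875, 179.15187072753906], [239.9398193359375, 181.81663513183594], [224.13754272460938, 238.7048797607422]]
[[0.4745 0.2203 0.024 ]
 [0.6194 0.1844 0.024 ]
 [0.6127 0.1599 0.024 ]
 [0.468  0.1962 0.024 ]] [np.float64(0.025), np.float64(0.1493), np.float64(0.0254), np.float64(0.1492)] [0.54364636 0.19018375 0.024     ]
```

View pics/crop1.png

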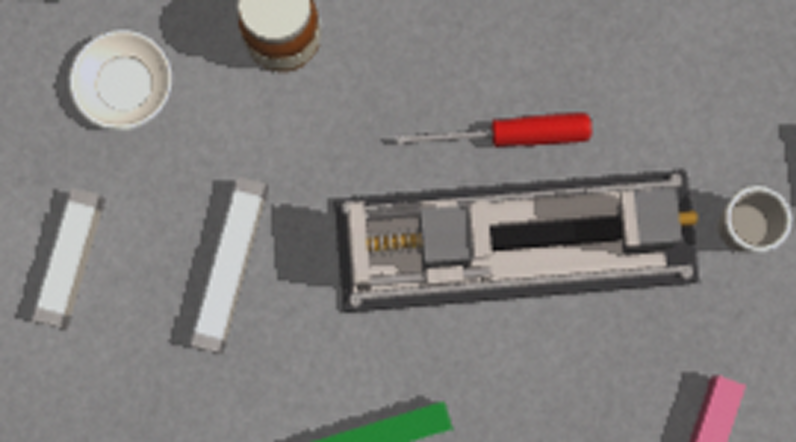

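The crop confirms: the bar at crop (228,265) is 149 mm long, so it is the long one; the one at crop (66,258) is 116 mm, the short one. In the jig the spring and carriage are at the left (crop 395–490, 240), and the fixed jaw is at the right (655,215) next to the crucible. So jig +x points to image left, roughly world +y.

```bash
python3 - <<'E'
from h import *
c=np.array([[331,200],[343,310],[698,280],[686,170]])/2.95+[150,120]
w=px2w("top",c,0.009); print(w.round(4)); print([np.linalg.norm(w[i]-w[i-1]).round(4) for i in range(4)])
ctr=w.mean(0); d=(w[0]+w[1]-w[2]-w[3])[:2]; yaw=np.arctan2(d[1],d[0]); o=ctr[:2]-0.0225*d/np.linalg.norm(d); print("jig yaw",yaw,"origin",o)
for name,px,z in [("carr lip edge(45)",[490,230],.087),("fixed lip edge(-65)",[625,218],.081),("spring plate in(144)",[367,240],.075)]:
    p=px2w("top",np.array(px)/2.95+[150,120],z)[0,:2]-o; print(name,p@[np.cos(yaw),np.sin(yaw)],p@[-np.sin(yaw),np.cos(yaw)])
# move targets
q=ctrl.get_obs(); r0=R.from_quat(np.roll(q["eef_rot"],-1))
def tgt(pos,yaw):
    x=np.array([np.cos(yaw),np.sin(yaw),0]);z=np.array([0,0,-1.]);rt=R.from_matrix(np.c_[x,np.cross(z,x),z])
    print("shift",r0.inv().apply(np.array(pos)-q["eef_pos"]).round(4),"rv",(r0.inv()*rt).as_rotvec().round(4))
tgt([ctr[0]+.03,ctr[1]+.03,.33],-0.24)
E
```

```text
[[ 0.6005  0.1038  0.009 ]
 [ 0.5043  0.0921  0.009 ]
 [ 0.5329 -0.2148  0.009 ]
 [ 0.6299 -0.2067  0.009 ]]
[np.float64(0.3119), np.float64(0.0969), np.float64(0.3082), np.float64(0.0973)]
jig yaw 1.6643589705394861 origin [ 0.56902969 -0.07879467]
carr lip edge(45) 0.051247122328809874 0.0015683967482308257
fixed lip edge(-65) -0.0592853618943454 0.0001602640562593429
spring plate in(144) 0.15040286135497313 -0.0005628440759603484
shift [ 0.5707 -0.3981 -0.0261] rv [-0.0016  0.      0.4958]
```

Request:
carry_out(steps=[0.57,-0.4,-0.026,0,0,0.496,0.6,0.57,-0.4,-0.026,0,0,0.496,0.6,0.57,-0.4,-0.026,0,0,0.496,0.6,0.57,-0.4,-0.026,0,0,0.496,0.6,0.57,-0.4,-0.026,0,0,0.496,0.6,0.57,-0.4,-0.026,0,0,0.496,0.6,0.57,-0.4,-0.026,0,0,0.496,0.6,0.57,-0.4,-0.026,0,0,0.496,0.6,0.57,-0.4,-0.026,0,0,0.496,0.6,0.57,-0.4,-0.026,0,0,0.496,0.6,0.57,-0.4,-0.026,0,0,0.496,0.6,0.57,-0.4,-0.026,0,0,0.496,0.6,0.57,-0.4,-0.026,0,0,0.496,0.6,0.57,-0.4,-0.026,0,0,0.496,0.6,0.57,-0.4,-0.026,0,0,0.496,0.6,0.57,-0.4,-0.026,0,0,0.496,0.6,0.57,-0.4,-0.026,0,0,0.496,0.6,0.57,-0.4,-0.026,0,0,0.496,0.6])

```text
time_s: 1.9
eef_pos: [0.5951, -0.0263, 0.3298]
eef_rot: [0.0, 0.993, -0.121, -0.0]
wrist_force: [0.7, -0.1, 0.2]
opening: 0.601
grasp_force: 0.0
```

```bash
python3 - <<'E'
from h import *
o=ctrl.get_obs(); np.save("pose1.npy",np.r_[o["eef_pos"],o["eef_rot"]]); print(o["time_s"],o["eef_pos"],o["eef_rot"],o["q"],o["opening"],o["wrist_force"])
im=ctrl.camera("wrist")[:,:,::-1]; cv2.imwrite("pics/w1.png",im); cv2.imwrite("pics/w1b.png",cv2.resize(im,(800,600),interpolation=cv2.INTER_CUBIC))
E
```

```text
1.9 [ 0.59508874 -0.02631735  0.32979996] [ 9.99303480e-05  9.92684709e-01 -1.20735283e-01 -2.24363389e-04] [-2.43161350e-01  2.06077984e-01  1.52441699e+00 -2.56283212e-04
  1.41151872e+00  1.56973679e+00] 0.6008993924918288 [ 0.72866738 -0.12648502  0.23783185]
```

View pics/w1b.png

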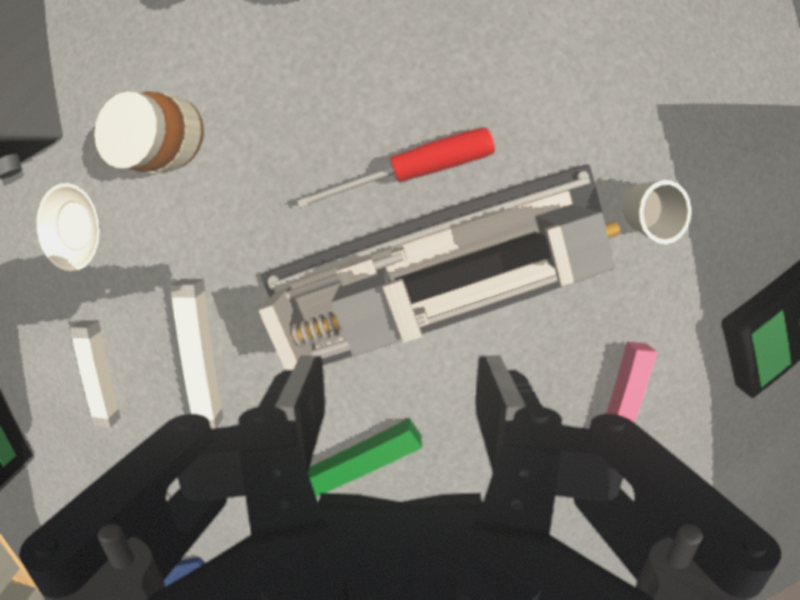

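Wrist view (800×600): carriage lip strip at (402,310), fixed lip strip at (560,255), long bar at (195,350), short bar at (95,375), crucible (660,212), driver (440,155). I'll rectify it in the estimated jig frame to refine.

```bash
cat >> h.py <<'E'
def wpose(v): 
    T=np.eye(4); T[:3,:3]=R.from_quat(np.roll(v[3:],-1)).as_matrix(); T[:3,3]=v[:3]; return T
def w2wrist(P,v):
    p=ctrl.camera_params("wrist"); f=210/np.tan(np.radians(p["vertical_fov"]/2)); T=wpose(v)@p["hand_eye"]
    c=(np.asarray(P)-T[:3,3])@T[:3,:3]; rr=np.hypot(c[...,0],c[...,1]); th=np.arctan2(rr,c[...,2]); k=f*th/np.maximum(rr,1e-9)
    return np.stack([c[...,0]*k+p["cx"],c[...,1]*k+p["cy"]],-1)
def ortho(im,v,o,yaw,z,xr,yr,s):
    X,Y=np.meshgrid(np.arange(xr[0],xr[1],1/s)/1e3,np.arange(yr[1],yr[0],-1/s)/1e3)
    P=np.stack([o[0]+X*np.cos(yaw)-Y*np.sin(yaw),o[1]+X*np.sin(yaw)+Y*np.cos(yaw),np.full_like(X,z)],-1)
    m=w2wrist(P,v).astype(np.float32); return cv2.remap(im,m[...,0],m[...,1],cv2.INTER_CUBIC)
E
python3 - <<'E'
from h import *
v=np.load("pose1.npy"); im=cv2.imread("pics/w1.png"); o=[.56903,-.0788]; yaw=1.664
P=[]
for z in(.084,.009):
    a=ortho(im,v,o,yaw,z,(-150,200),(-65,65),2.28)
    for k in range(-140,200,20):
        u=int((k+150)*2.28); cv2.line(a,(u,0),(u,6 if k%100 else 14),(0,255,255),1)
    for k in range(-60,61,20): cv2.line(a,(0,int((65-k)*2.28)),(8,int((65-k)*2.28)),(0,255,255),1)
    P.append(a)
cv2.imwrite("pics/ortho1.png",np.vstack(P)); print(P[0].shape)
# bar box in the ortho at z=.024, frame at bar estimate
b=ortho(im,v,[.5436,.190],-0.243,.024,(-95,95),(-40,40),2)
cv2.imwrite("pics/barortho.png",b)
E
```

```text
(297, 798, 3)
```

View pics/ortho1.png

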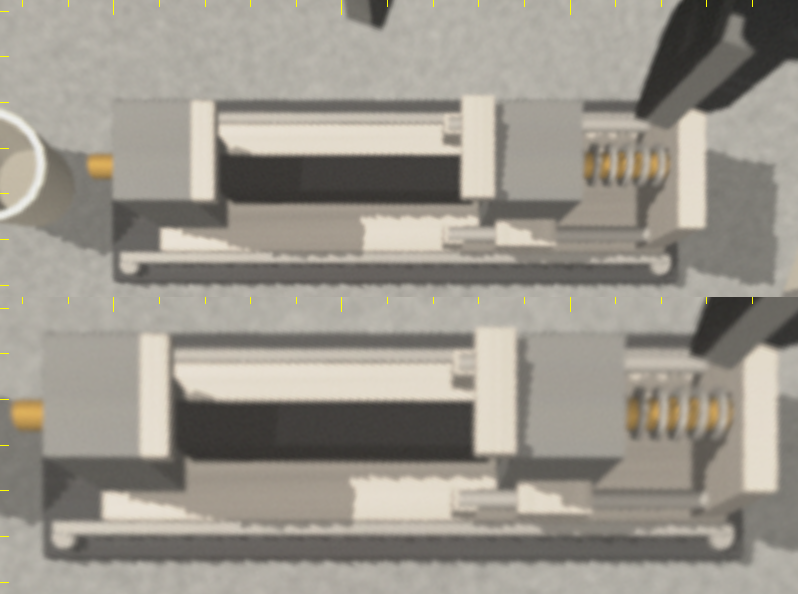

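View pics/barortho.png

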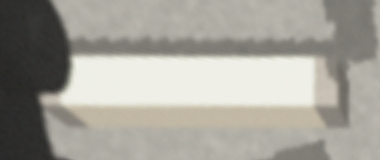

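Rectified view: base ends at −131 and +175 mm, near edge at −50 mm and lips centred on y≈0, so the jig frame holds to about 1 mm. Both lips sit 6–9 mm toward +x, so the head offset is about +7 mm. The bar crop shows a 24.5 mm wide top with its end at +74 mm, so the bar pose holds too. Going for the grasp.

Request:
carry_out(steps=[-0.102,-0.198,0.12,0,0,0,0.6,-0.102,-0.198,0.12,0,0,0,0.6,-0.102,-0.198,0.12,0,0,0,0.6,-0.102,-0.198,0.12,0,0,0,0.6,-0.102,-0.198,0.12,0,0,0,0.6,-0.102,-0.198,0.12,0,0,0,0.6,-0.102,-0.198,0.12,0,0,0,0.6,-0.102,-0.198,0.16,0,0,0,0.6,-0.102,-0.198,0.2,0,0,0,0.6,-0.102,-0.198,0.23,0,0,0,0.6,-0.102,-0.198,0.245,0,0,0,0.6,-0.102,-0.198,0.252,0,0,0,0.6,-0.102,-0.198,0.252,0,0,0,0.6,-0.102,-0.198,0.252,0,0,0,0,-0.102,-0.198,0.252,0,0,0,0,-0.102,-0.198,0.252,0,0,0,0,-0.102,-0.198,0.252,0,0,0,0,-0.102,-0.198,0.252,0,0,0,0,-0.102,-0.198,0.252,0,0,0,0])

```text
time_s: 3.85
eef_pos: [0.5453, 0.1916, 0.08]
eef_rot: [-0.0, 0.993, -0.12, 0.002]
wrist_force: [-0.6, -1.5, 5.7]
opening: 0.264
grasp_force: 60.4
```

```bash
cat >> h.py <<'E'
O=np.array([.56903,-.0788,.045]); YAW=1.664
JX=np.array([np.cos(YAW),np.sin(YAW),0]); JY=np.array([-np.sin(YAW),np.cos(YAW),0]); UZ=np.array([0,0,1.])
MID=np.array([-.0015,0,.068])  # bar middle in tool frame
def tcp(X,Z,th,y=0.):
    "TCP pose with the nose's top corner at seat-frame X,Z (mm), nose-down th deg"
    t=np.radians(th); bx=np.cos(t)*JX-np.sin(t)*UZ; up=np.sin(t)*JX+np.cos(t)*UZ
    Rm=np.c_[bx,np.cross(-up,bx),-up]; mid=O+JX*X/1e3+UZ*Z/1e3+JY*y/1e3-.075*bx-.012*up
    return mid-Rm@MID,R.from_matrix(Rm)
def nose(p,q):
    r=R.from_quat(np.roll(q,-1)); m=r.as_matrix(); T=p+m@MID+.075*m[:,0]-.012*m[:,2]-O
    b=m[:,0]; return np.round([T@JX*1e3,T@JY*1e3,T[2]*1e3,np.degrees(-np.arcsin(b[2])),np.degrees(np.arctan2(b@JY,b@JX)),np.degrees(np.arcsin(m[2,1]))],2)
def rel(P,c=None):
    o=ctrl.get_obs(); r0=R.from_quat(np.roll(o["eef_rot"],-1)); p,r=P
    print("shift",r0.inv().apply(p-o["eef_pos"]).round(4),"rv",(r0.inv()*r).as_rotvec().round(4),"world",p.round(3))
E
python3 - <<'E'
from h import *
h=7
p,r=tcp(33+h,25,25); rel((p+UZ*.09,r)); rel((p,r))
print(nose(p,np.roll(r.as_quat(),1)))
E
```

```text
shift [ 0.0889  0.2597 -0.1618] rv [-0.4118 -0.2985 -1.8702] world [ 0.569 -0.082  0.242]
shift [ 0.0886  0.2598 -0.0718] rv [-0.4118 -0.2985 -1.8702] world [ 0.569 -0.082  0.152]
[40.  0. 25. 25. -0.  0.]
```

Request:
carry_out(steps=[0,0,-0.02,0,0,0,0,0,0,-0.06,0,0,0,0,0,0,-0.11,0,0,0,0,0,0,-0.16,0,0,0,0,0.089,0.26,-0.162,-0.412,-0.298,-1.87,0,0.089,0.26,-0.162,-0.412,-0.298,-1.87,0,0.089,0.26,-0.162,-0.412,-0.298,-1.87,0,0.089,0.26,-0.162,-0.412,-0.298,-1.87,0,0.089,0.26,-0.162,-0.412,-0.298,-1.87,0,0.089,0.26,-0.162,-0.412,-0.298,-1.87,0,0.089,0.26,-0.162,-0.412,-0.298,-1.87,0,0.089,0.26,-0.162,-0.412,-0.298,-1.87,0,0.089,0.26,-0.162,-0.412,-0.298,-1.87,0,0.089,0.26,-0.162,-0.412,-0.298,-1.87,0,0.089,0.26,-0.162,-0.412,-0.298,-1.87,0,0.089,0.26,-0.162,-0.412,-0.298,-1.87,0,0.089,0.26,-0.162,-0.412,-0.298,-1.87,0,0.089,0.26,-0.162,-0.412,-0.298,-1.87,0,0.089,0.26,-0.162,-0.412,-0.298,-1.87,0,0.089,0.26,-0.162,-0.412,-0.298,-1.87,0])

```text
time_s: 5.85
eef_pos: [0.5685, -0.0823, 0.2401]
eef_rot: [0.159, 0.659, 0.721, -0.147]
wrist_force: [0.1, -0.5, -3.3]
opening: 0.263
grasp_force: 59.6
```

```bash
python3 - <<'E'
from h import *
o=ctrl.get_obs(); v=np.r_[o["eef_pos"],o["eef_rot"]]; print(o["time_s"],o["q"].round(3),o["opening"],o["grasp_force"],o["wrist_force"],nose(v[:3],v[3:]))
np.save("pose2.npy",v); im=ctrl.camera("wrist")[:,:,::-1].copy(); cv2.imwrite("pics/w2.png",im)
sc=ctrl.camera("scene")[:,:,::-1].copy(); tp=ctrl.camera("top")[:,:,::-1].copy()
# predicted bar corners
m=wpose(v); C=[]
for sx in(-75,75):
    for sy in(-12,12):
        for sz in(-12,12): C.append(m[:3,3]+m[:3,:3]@(MID+np.array([sx,sy,sz])/1e3))
C=np.array(C)
def mark(a,u,c=(0,0,255),s=1):
    for x in u: cv2.circle(a,(int(round(x[0]*s)),int(round(x[1]*s))),2,c,-1)
A=cv2.resize(im,(400,300)); 
us=w2px("scene",C); x0,y0=us.mean(0).astype(int)-[66,50]; s=sc[y0:y0+100,x0:x0+133]; s=cv2.resize(s,(400,300),interpolation=cv2.INTER_CUBIC); mark(s,us-[x0,y0],s=3)
ut=w2px("top",C); x0,y0=ut.mean(0).astype(int)-[66,50]; t=cv2.resize(tp[y0:y0+100,x0:x0+133],(400,300),interpolation=cv2.INTER_CUBIC); mark(t,ut-[x0,y0],s=3)
W=im.copy(); mark(W,w2wrist(C,v)); W=W[0:420,:]; 
cv2.imwrite("pics/chk.png",np.vstack([np.hstack([s,t]),np.hstack([cv2.resize(W,(400,300)),cv2.resize(W[150:360,140:420],(400,300))])]))
E
```

```text
5.85 [-0.174  0.241  1.722 -0.473  1.108 -0.065] 0.2630406408120916 59.559617042541504 [ 0.14636552 -0.48319706 -3.25618232] [ 39.63   0.93 113.3   24.95  -0.13  -0.13]
```

View pics/chk.png

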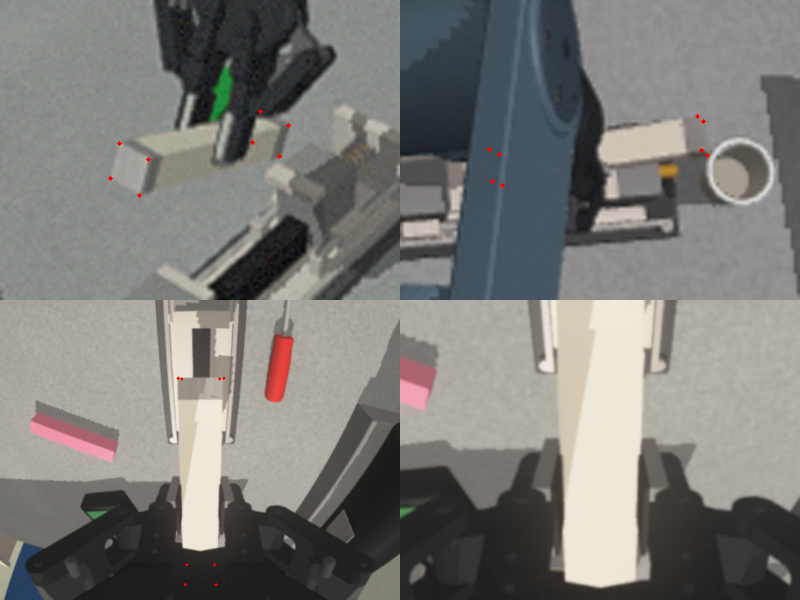

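Overlay check: the predicted bar corners (red) coincide with the bar in the scene, top and wrist views to within about 2 mm. The bar is held straight and tilted nose-down, with the nose over the bed short of the carriage lip.

```bash
python3 - <<'E'
from h import *
for a in [(40,60,25),(40,25,25),(50,25,25),(60,25,25)]: rel(tcp(*a))
E
```

```text
shift [0.0229 0.001  0.0479] rv [-0.0033 -0.0006 -0.0007] world [ 0.569 -0.082  0.187]
shift [0.0377 0.0011 0.0797] rv [-0.0033 -0.0006 -0.0007] world [ 0.569 -0.082  0.152]
shift [0.0468 0.0011 0.0754] rv [-0.0033 -0.0006 -0.0007] world [ 0.568 -0.072  0.152]
shift [0.0559 0.001  0.0712] rv [-0.0033 -0.0006 -0.0007] world [ 0.567 -0.062  0.152]
```

Request:
carry_out(steps=[0.023,0.001,0.048,-0.003,0,0,0,0.03,0.001,0.064,-0.003,0,0,0,0.0377,0.001,0.0797,-0.003,0,0,0,0.0377,0.001,0.0797,-0.003,0,0,0,0.0377,0.001,0.0797,-0.003,0,0,0,0.042,0.001,0.0775,-0.003,0,0,0,0.0468,0.001,0.0754,-0.003,0,0,0,0.051,0.001,0.0733,-0.003,0,0,0,0.0559,0.001,0.0712,-0.003,0,0,0,0.0559,0.001,0.0712,-0.003,0,0,0,0.0559,0.001,0.0712,-0.003,0,0,0])

```text
time_s: 7.1
eef_pos: [0.5672, -0.0614, 0.1518]
eef_rot: [0.16, 0.657, 0.722, -0.146]
wrist_force: [0.3, -0.8, -3.1]
opening: 0.267
grasp_force: 59.7
```

```bash
cat > st.py <<'E'
from h import *
o=ctrl.get_obs(); v=np.r_[o["eef_pos"],o["eef_rot"]]
print(o["time_s"],o["opening"].round(3),"F jx,jy,z",np.round([o["wrist_force"]@JX,o["wrist_force"]@JY,o["wrist_force"][2]],2),"torque",o["torque"].round(2),"nose",nose(v[:3],v[3:]))
E
python3 - <<'E'
from st import *
np.save("pose3.npy",v); im=ctrl.camera("wrist")[:,:,::-1].copy(); sc=ctrl.camera("scene")[:,:,::-1].copy()
cv2.imwrite("pics/w3.png",im);cv2.imwrite("pics/s3.png",sc)
x,y=w2px("scene",O+JX*.03)[0].astype(int); s=cv2.resize(sc[y-75:y+50,x-70:x+97],(800,600),interpolation=cv2.INTER_CUBIC)
cv2.imwrite("pics/chk3.png",s)
for a in [(63,25,25),(66,25,25)]: rel(tcp(*a))
E
```

```text
Traceback (most recent call last):
  File "st.py", line 3, in <module>
    print(o["time_s"],o["opening"].round(3),"F jx,jy,z",np.round([o["wrist_force"]@JX,o["wrist_force"]@JY,o["wrist_force"][2]],2),"torque",o["torque"].round(2),"nose",nose(v[:3],v[3:]))
                      ^^^^^^^^^^^^^^^^^^
AttributeError: 'float' object has no attribute 'round'
```

```bash
sed -i 's/o\["opening"\].round(3)/round(o["opening"],3)/' st.py
python3 - <<'E'
from st import *
np.save("pose3.npy",v); im=ctrl.camera("wrist")[:,:,::-1].copy(); sc=ctrl.camera("scene")[:,:,::-1].copy()
cv2.imwrite("pics/w3.png",im);cv2.imwrite("pics/s3.png",sc)
x,y=w2px("scene",O+JX*.05)[0].astype(int); s=cv2.resize(sc[y-75:y+50,x-70:x+97],(800,600),interpolation=cv2.INTER_CUBIC)
cv2.imwrite("pics/chk3.png",s)
for a in [(63,25,25),(66,25,25)]: rel(tcp(*a))
E
```

```text
7.1 0.267 F jx,jy,z [-0.81 -0.19 -3.08] torque [ 0.4   0.06 -0.03] nose [ 6.049e+01  2.900e-01  2.502e+01  2.499e+01  9.000e-02 -3.000e-02]
shift [ 0.0026  0.0002 -0.0012] rv [-0.0001 -0.0002  0.0009] world [ 0.567 -0.059  0.152]
shift [ 0.0053  0.0002 -0.0025] rv [-0.0001 -0.0002  0.0009] world [ 0.567 -0.056  0.152]
```

View pics/chk3.png

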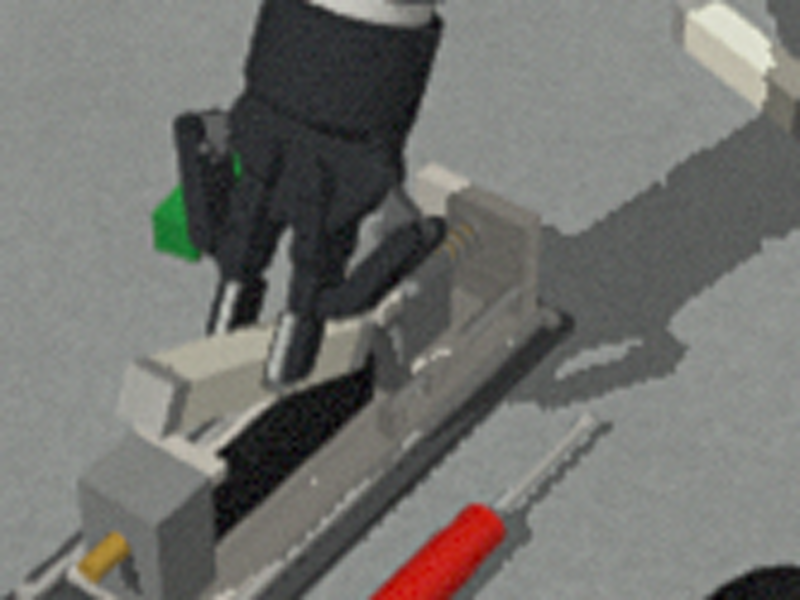

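The nose (363,345) is tucked in beneath the carriage lip, the tail (150,390) is high over the fixed jaw, and no force is felt yet. Feeling forward for contact.

Request:
carry_out(steps=[0.0009,0,-0.0004,0,0,0,0,0.0018,0,-0.0008,0,0,0,0,0.0027,0,-0.0013,0,0,0,0,0.0027,0,-0.0013,0,0,0,0])

```text
time_s: 7.6
eef_pos: [0.5669, -0.0586, 0.1518]
eef_rot: [0.16, 0.657, 0.722, -0.146]
wrist_force: [-0.4, 0.5, -3.6]
opening: 0.265
grasp_force: 59.7
```

```bash
python3 st.py
```

```text
7.6 0.265 F jx,jy,z [ 0.51  0.4  -3.57] torque [ 0.44  0.08 -0.01] nose [ 6.332e+01  3.300e-01  2.495e+01  2.498e+01  6.000e-02 -3.000e-02]
```

Request:
carry_out(steps=[0.0009,0,-0.0004,0,0,0,0,0.0018,0,-0.0008,0,0,0,0,0.0018,0,-0.0008,0,0,0,0])

```text
time_s: 7.9
eef_pos: [0.5667, -0.0566, 0.1517]
eef_rot: [0.16, 0.657, 0.722, -0.146]
wrist_force: [-0.0, -0.7, -3.2]
opening: 0.264
grasp_force: 59.7
```

```bash
python3 st.py
```

```text
7.9 0.264 F jx,jy,z [-0.71  0.11 -3.24] torque [ 0.41  0.03 -0.  ] nose [ 6.534e+01  3.400e-01  2.492e+01  2.498e+01  6.000e-02 -3.000e-02]
```

Still free; continue in 2 mm touches.

Request:
carry_out(steps=[0.0009,0,-0.0004,0,0,0,0,0.0018,0,-0.0008,0,0,0,0,0.0018,0,-0.0008,0,0,0,0])

```text
time_s: 8.2
eef_pos: [0.5666, -0.0549, 0.1518]
eef_rot: [0.16, 0.657, 0.722, -0.146]
wrist_force: [-0.1, -1.8, -3.9]
opening: 0.26
grasp_force: 59.6
```

```bash
python3 st.py
```

```text
8.2 0.26 F jx,jy,z [-1.81  0.24 -3.88] torque [ 0.07  0.08 -0.03] nose [ 6.695e+01  3.100e-01  2.500e+01  2.501e+01  6.000e-02 -3.000e-02]
```

Request:
carry_out(steps=[0.0009,0,-0.0004,0,0,0,0,0.0018,0,-0.0008,0,0,0,0,0.0018,0,-0.0008,0,0,0,0])

```text
time_s: 8.5
eef_pos: [0.5664, -0.0532, 0.1519]
eef_rot: [0.16, 0.657, 0.722, -0.146]
wrist_force: [-0.1, -4.2, -2.4]
opening: 0.265
grasp_force: 59.5
```

```bash
python3 st.py
```

```text
8.5 0.265 F jx,jy,z [-4.14  0.52 -2.4 ] torque [-0.35 -0.    0.05] nose [ 6.868e+01  2.700e-01  2.504e+01  2.502e+01  5.000e-02 -3.000e-02]
```

Contact felt at nose X≈67–68 (4 N preload reached). Pressing back 24 mm slowly.

Request:
carry_out(steps=[0.0018,0,-0.0008,0,0,0,0,0.0036,0,-0.0017,0,0,0,0,0.0054,0,-0.0025,0,0,0,0,0.0073,0,-0.0034,0,0,0,0,0.0091,0,-0.0042,0,0,0,0,0.0109,0,-0.0051,0,0,0,0,0.0127,0,-0.0059,0,0,0,0,0.0145,0,-0.0068,0,0,0,0,0.0163,0,-0.0076,0,0,0,0,0.0181,0,-0.0085,0,0,0,0,0.0199,0,-0.0093,0,0,0,0,0.0218,0,-0.0101,0,0,0,0,0.0218,0,-0.0101,0,0,0,0,0.0218,0,-0.0101,0,0,0,0])

```text
time_s: 9.9
eef_pos: [0.5643, -0.03, 0.1521]
eef_rot: [0.16, 0.657, 0.722, -0.147]
wrist_force: [-0.2, -9.0, -2.1]
opening: 0.263
grasp_force: 59.3
```

```bash
python3 st.py
```

```text
9.9 0.263 F jx,jy,z [-8.92  1.05 -2.07] torque [-1.16 -0.01  0.02] nose [ 9.180e+01  2.500e-01  2.521e+01  2.510e+01  5.000e-02 -4.000e-02]
```

Request:
carry_out(steps=[0.0018,0,-0.0008,0,0,0,0,0.0036,0,-0.0017,0,0,0,0,0.0054,0,-0.0025,0,0,0,0,0.0063,0,-0.003,0,0,0,0,0.0063,0,-0.003,0,0,0,0,0.0063,0,-0.003,0,0,0,0])

```text
time_s: 10.5
eef_pos: [0.5637, -0.0234, 0.1522]
eef_rot: [0.161, 0.657, 0.722, -0.147]
wrist_force: [1.4, -10.1, -1.7]
opening: 0.265
grasp_force: 59.3
```

```bash
python3 st.py
```

```text
10.5 0.265 F jx,jy,z [-10.16  -0.5   -1.72] torque [-1.37 -0.06  0.03] nose [ 9.847e+01  2.500e-01  2.530e+01  2.513e+01  5.000e-02 -4.000e-02]
```

Request:
carry_out(steps=[0.0009,0,-0.0004,0,0,0,0,0.0014,0,-0.0006,0,0,0,0,0.0014,0,-0.0006,0,0,0,0])

```text
time_s: 10.8
eef_pos: [0.5636, -0.0219, 0.1522]
eef_rot: [0.161, 0.657, 0.722, -0.147]
wrist_force: [1.5, -10.2, -2.3]
opening: 0.265
grasp_force: 59.3
```

```bash
python3 st.py
```

```text
10.8 0.265 F jx,jy,z [-10.32  -0.55  -2.28] torque [-1.43 -0.05 -0.03] nose [ 9.988e+01  2.100e-01  2.531e+01  2.514e+01  5.000e-02 -4.000e-02]
```

```bash
python3 - <<'E'
from st import *
for th in (25,22.5,20,17.5,15,12.5,10,7.5,5,2.5,0): rel(tcp(98.6,25.3,th))
E
```

```text
10.8 0.265 F jx,jy,z [-10.32  -0.55  -2.28] torque [-1.43 -0.05 -0.03] nose [ 9.988e+01  2.100e-01  2.531e+01  2.514e+01  5.000e-02 -4.000e-02]
shift [-0.0013  0.0001  0.0007] rv [-0.0004  0.0024  0.0008] world [ 0.564 -0.023  0.152]
shift [-0.0037  0.0001  0.004 ] rv [-0.0004  0.0461  0.0008] world [ 0.564 -0.027  0.15 ]
shift [-0.0059  0.0001  0.0074] rv [-0.0004  0.0897  0.0008] world [ 0.564 -0.03   0.148]
shift [-0.0079  0.0001  0.0108] rv [-0.0005  0.1333  0.0008] world [ 0.565 -0.034  0.146]
shift [-0.0099  0.0001  0.0144] rv [-0.0005  0.177   0.0008] world [ 0.565 -0.037  0.143]
shift [-0.0116  0.0001  0.018 ] rv [-0.0005  0.2206  0.0007] world [ 0.565 -0.04   0.141]
shift [-0.0132  0.0001  0.0217] rv [-0.0005  0.2642  0.0007] world [ 0.566 -0.043  0.138]
shift [-0.0147  0.0001  0.0255] rv [-0.0005  0.3079  0.0007] world [ 0.566 -0.046  0.135]
shift [-0.0159  0.0001  0.0293] rv [-0.0005  0.3515  0.0007] world [ 0.566 -0.049  0.132]
shift [-0.017   0.0001  0.0332] rv [-0.0005  0.3951  0.0007] world [ 0.566 -0.051  0.129]
shift [-0.018   0.0001  0.0371] rv [-0.0006  0.4388  0.0007] world [ 0.567 -0.054  0.126]
```

Request:
carry_out(steps=[-0.0013,0,0.0007,0,0.002,0,0,-0.0037,0,0.004,0,0.046,0,0,-0.0059,0,0.0074,0,0.09,0,0,-0.0079,0,0.0108,0,0.133,0,0,-0.0099,0,0.0144,0,0.177,0,0,-0.0116,0,0.018,0,0.221,0,0,-0.0132,0,0.0217,0,0.264,0,0,-0.0132,0,0.0217,0,0.264,0,0,-0.0132,0,0.0217,0,0.264,0,0])

```text
time_s: 11.7
eef_pos: [0.5657, -0.0437, 0.1381]
eef_rot: [0.065, 0.671, 0.737, -0.059]
wrist_force: [-0.8, -9.9, -1.0]
opening: 0.268
grasp_force: 59.6
```

```bash
python3 - <<'E'
from st import *
im=ctrl.camera("scene")[:,:,::-1]
x,y=w2px("scene",O+JX*.02)[0].astype(int); cv2.imwrite("pics/chk4.png",cv2.resize(im[y-60:y+65,x-80:x+87],(800,600),interpolation=cv2.INTER_CUBIC))
for th in (7.5,5,2.5,0): rel(tcp(98.6,25.3,th))
E
```

```text
11.7 0.268 F jx,jy,z [-9.73  1.71 -0.96] torque [-1.6   0.13  0.06] nose [ 9.793e+01  1.000e-01  2.516e+01  1.003e+01  2.000e-02 -1.000e-02]
shift [-0.0019  0.0001  0.0031] rv [0.     0.0443 0.0005] world [ 0.566 -0.046  0.135]
shift [-0.0041  0.0001  0.0065] rv [0.     0.0879 0.0005] world [ 0.566 -0.049  0.132]
shift [-0.0062  0.0001  0.0099] rv [-0.      0.1316  0.0005] world [ 0.566 -0.051  0.129]
shift [-0.0081  0.0001  0.0135] rv [-0.      0.1752  0.0005] world [ 0.567 -0.054  0.126]
```

View pics/chk4.png

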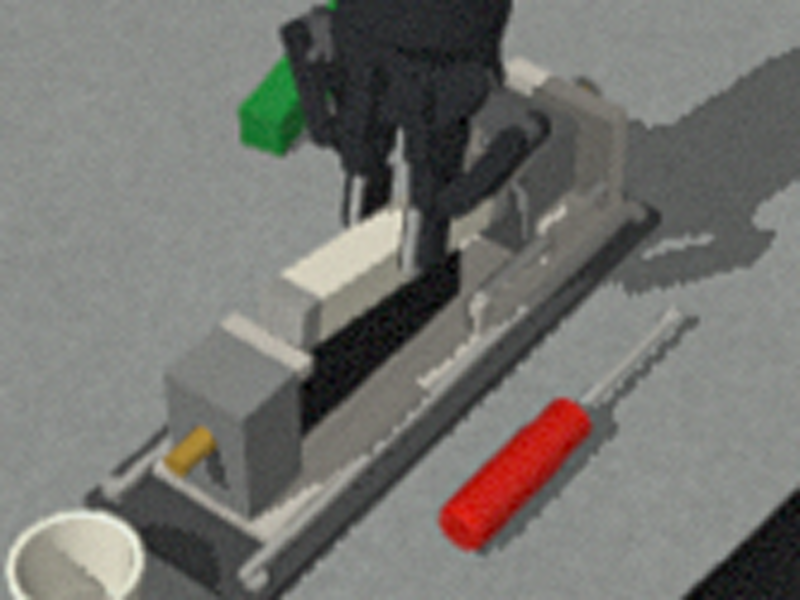

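The bar's tail (295,320) stands just inside the fixed lip (265,340), and the carriage is pressed back. Continuing to level, with force checks.

Request:
carry_out(steps=[-0.0012,0,0.0031,0,0.044,0,0,-0.0034,0,0.0065,0,0.088,0,0,-0.0034,0,0.0065,0,0.088,0,0])

```text
time_s: 12.05
eef_pos: [0.5661, -0.0484, 0.132]
eef_rot: [0.032, 0.673, 0.739, -0.029]
wrist_force: [-1.5, -9.6, -0.4]
opening: 0.264
grasp_force: 59.8
```

```bash
python3 - <<'E'
from st import *
for th in (2.5,0): rel(tcp(99,25.2,th))
E
```

```text
12.05 0.264 F jx,jy,z [-9.38  2.38 -0.35] torque [-1.5   0.18  0.1 ] nose [98.99  0.11 24.94  4.93  0.   -0.  ]
shift [-0.0023  0.0001  0.0029] rv [-0.0001  0.0423  0.    ] world [ 0.566 -0.051  0.129]
shift [-0.0045  0.0001  0.0063] rv [-0.0001  0.086   0.    ] world [ 0.567 -0.053  0.126]
```

Request:
carry_out(steps=[-0.0023,0,0.0029,0,0.042,0,0,-0.0045,0,0.0063,0,0.086,0,0,-0.0045,0,0.0063,0,0.086,0,0])

```text
time_s: 12.35
eef_pos: [0.5666, -0.0536, 0.1262]
eef_rot: [0.0, 0.673, 0.739, -0.0]
wrist_force: [-1.7, -10.8, -0.4]
opening: 0.268
grasp_force: 60.1
```

```bash
python3 st.py
```

```text
12.35 0.268 F jx,jy,z [-10.57   2.66  -0.38] torque [-1.63  0.42  0.16] nose [ 9.884e+01  4.000e-02  2.513e+01  2.000e-02 -0.000e+00  1.000e-02]
```

Request:
carry_out(steps=[0,0,0.0005,0,0,0,0,0,0,0.001,0,0,0,0,0,0,0.001,0,0,0,0])

```text
time_s: 12.65
eef_pos: [0.5668, -0.053, 0.1258]
eef_rot: [0.001, 0.673, 0.74, -0.0]
wrist_force: [-1.9, -10.1, 0.2]
opening: 0.262
grasp_force: 60.2
```

```bash
python3 st.py
```

```text
12.65 0.262 F jx,jy,z [-9.92  2.8   0.17] torque [-1.55  0.44  0.18] nose [ 9.925e+01 -1.900e-01  2.461e+01  1.200e-01  6.000e-02  5.000e-02]
```

Request:
carry_out(steps=[0,0,0.0004,0,0,0,0,0,0,0.0006,0,0,0,0,0,0,0.0006,0,0,0,0])

```text
time_s: 12.95
eef_pos: [0.567, -0.053, 0.1254]
eef_rot: [0.001, 0.673, 0.74, -0.0]
wrist_force: [-2.4, -11.0, 1.7]
opening: 0.264
grasp_force: 60.3
```

```bash
python3 st.py
```

```text
12.95 0.264 F jx,jy,z [-10.71   3.39   1.7 ] torque [-1.5   0.29  0.08] nose [ 9.929e+01 -3.800e-01  2.420e+01  1.200e-01  7.000e-02  7.000e-02]
```

Bar is level, Z≈24 mm and touching down lightly. Easing back 12 mm with the spring, so the tail slides under the fixed lip.

Request:
carry_out(steps=[-0.0015,0,0,0,0,0,0,-0.003,0,0,0,0,0,0,-0.0045,0,0,0,0,0,0,-0.006,0,0,0,0,0,0,-0.006,0,0,0,0,0,0])

```text
time_s: 13.45
eef_pos: [0.5676, -0.0587, 0.1252]
eef_rot: [0.001, 0.673, 0.74, -0.0]
wrist_force: [-1.7, -8.7, 1.2]
opening: 0.268
grasp_force: 60.2
```

```bash
python3 st.py
```

```text
13.45 0.268 F jx,jy,z [-8.51  2.47  1.2 ] torque [-1.33  0.24  0.08] nose [ 9.353e+01 -3.900e-01  2.410e+01  9.000e-02  6.000e-02  7.000e-02]
```

Request:
carry_out(steps=[-0.0015,0,0,0,0,0,0,-0.003,0,0,0,0,0,0,-0.0045,0,0,0,0,0,0,-0.006,0,0,0,0,0,0,-0.006,0,0,0,0,0,0])

```text
time_s: 13.95
eef_pos: [0.5681, -0.0644, 0.1251]
eef_rot: [0.001, 0.673, 0.74, 0.0]
wrist_force: [-1.1, -9.1, 0.5]
opening: 0.263
grasp_force: 60.1
```

```bash
python3 st.py
```

```text
13.95 0.263 F jx,jy,z [-8.99  1.96  0.48] torque [-1.2   0.21  0.08] nose [ 8.782e+01 -4.100e-01  2.403e+01  7.000e-02  5.000e-02  7.000e-02]
```

Request:
carry_out(steps=[0,0,0,0,0,0,0.5,0,0,0,0,0,0,0.6,0,0,0,0,0,0,0.6,0,0,0,0,0,0,0.6,0,0,0,0,0,0,0.6,0,0,0,0,0,0,0.6,0,0,0,0,0,0,0.6,0,0,0,0,0,0,0.6])

```text
time_s: 14.75
eef_pos: [0.5673, -0.0628, 0.1242]
eef_rot: [-0.001, 0.673, 0.74, 0.001]
wrist_force: [0.2, -0.1, -0.3]
opening: 0.603
grasp_force: 0.0
```

```bash
python3 st.py
```

```text
14.75 0.603 F jx,jy,z [-0.15 -0.21 -0.35] torque [-0.02 -0.03  0.02] nose [ 8.974e+01  3.400e-01  2.332e+01 -1.200e-01  5.000e-02 -3.000e-02]
```

Released cleanly with zero force. Retreating straight up, then looking.

Request:
carry_out(steps=[0,0,-0.02,0,0,0,0.6,0,0,-0.05,0,0,0,0.6,0,0,-0.1,0,0,0,0.6,0,0,-0.15,0,0,0,0.6,0,0,-0.19,0,0,0,0.6,0,0,-0.19,0,0,0,0.6,0,0,-0.19,0,0,0,0.6])

```text
time_s: 15.45
eef_pos: [0.5677, -0.0633, 0.3154]
eef_rot: [0.0, 0.673, 0.74, 0.001]
wrist_force: [-0.6, -0.0, -0.4]
opening: 0.604
grasp_force: 0.0
```

```bash
python3 - <<'E'
from st import *
np.save("pose5.npy",v); w=ctrl.camera("wrist")[:,:,::-1].copy(); sc=ctrl.camera("scene")[:,:,::-1].copy()
cv2.imwrite("pics/w5.png",w)
a=ortho(w,v,O[:2],YAW,.069,(-150,200),(-40,40),2.28)
for k in range(-140,200,20): cv2.line(a,(int((k+150)*2.28),0),(int((k+150)*2.28),6 if k%100 else 14),(0,255,255),1)
for k in(-12,0,12): cv2.line(a,(0,int((40-k)*2.28)),(8,int((40-k)*2.28)),(0,255,255),1)
x,y=w2px("scene",O+JX*.02)[0].astype(int); s=cv2.resize(sc[y-60:y+65,x-80:x+87],(540,404),interpolation=cv2.INTER_CUBIC)
t=cv2.resize(sc,(258,194)); pad=np.zeros((404,258,3),np.uint8); pad[:194]=t; pad[200:394]=cv2.resize(w,(258,194))
cv2.imwrite("pics/chk5.png",np.vstack([a,np.hstack([s,pad])])); print(a.shape)
E
```

```text
15.45 0.604 F jx,jy,z [ 0.02  0.62 -0.41] torque [-0.02  0.   -0.08] nose [ 8.9130e+01 -2.1000e-01  2.1446e+02 -5.0000e-02  4.0000e-02  1.1000e-01]
(183, 798, 3)
```

View pics/chk5.png

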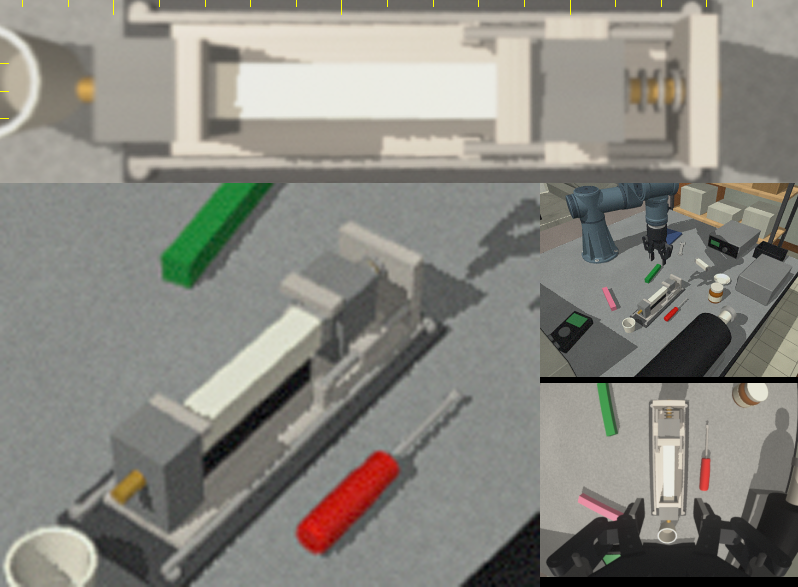

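The bar lies flat on the bed between both lips and straight (edges at +12.8/−12.2 mm), and the neighbours look undisturbed. A numeric check of the carriage travel from the lip edges, before and after:

```bash
python3 - <<'E'
from h import *
from scipy.ndimage import gaussian_filter1d as g
for n,p,rc in(("pics/w1.png","pose1.npy",(40,65)),("pics/w5.png","pose5.npy",(52,85))):
    im=cv2.imread(n); v=np.load(p)
    for z,(a,b),nm in((.081,(-75,-45),"fixed"),(.087,rc,"carr")):
        for yr in((-20,-15),(15,20)):
            s=g(ortho(im,v,O[:2],YAW,z,(a,b),yr,4).astype(float).mean((0,2)),3); d=np.gradient(s)
            i=np.argsort(-abs(d)); k=[j for j in i if 0<j<len(d)-1 and abs(d[j])>=abs(d[j-1]) and abs(d[j])>=abs(d[j+1])][:3]
            print(n,nm,yr,[(round(a+j/4,1),round(d[j],1)) for j in k])
im=cv2.imread("pics/w5.png"); v=np.load("pose5.npy")
s=ortho(im,v,O[:2],YAW,.069,(-75,75),(-6,6),.5).astype(float).mean((0,2)); print([(int(-75+2*i),int(x)) for i,x in enumerate(s)])
E
```

```text
pics/w1.png fixed (-20, -15) [(np.float64(-57.2), np.float64(-11.6)), (np.float64(-67.8), np.float64(5.2)), (np.float64(-71.5), np.float64(-0.1))]
pics/w1.png fixed (15, 20) [(np.float64(-57.5), np.float64(-8.8)), (np.float64(-67.8), np.float64(4.9)), (np.float64(-64.2), np.float64(-0.2))]
pics/w1.png carr (-20, -15) [(np.float64(51.2), np.float64(12.6)), (np.float64(64.0), np.float64(-0.5)), (np.float64(60.8), np.float64(-0.3))]
pics/w1.png carr (15, 20) [(np.float64(51.5), np.float64(8.0)), (np.float64(64.0), np.float64(-0.5)), (np.float64(46.2), np.float64(0.3))]
pics/w5.png fixed (-20, -15) [(np.float64(-56.5), np.float64(-8.1)), (np.float64(-66.8), np.float64(4.9)), (np.float64(-48.0), np.float64(0.6))]
pics/w5.png fixed (15, 20) [(np.float64(-56.5), np.float64(-8.6)), (np.float64(-66.8), np.float64(5.0)), (np.float64(-46.5), np.float64(0.7))]
pics/w5.png carr (-20, -15) [(np.float64(82.5), np.float64(-8.9)), (np.float64(68.2), np.float64(5.8)), (np.float64(63.5), np.float64(1.2))]
pics/w5.png carr (15, 20) [(np.float64(82.5), np.float64(-8.4)), (np.float64(68.8), np.float64(4.9
[... 195 characters left out ...]
7), (-49, 177), (-47, 188), (-45, 229), (-43, 232), (-41, 232), (-39, 232), (-37, 232), (-35, 232), (-33, 232), (-31, 232), (-29, 232), (-27, 232), (-25, 232), (-23, 232), (-21, 232), (-19, 232), (-17, 232), (-15, 232), (-13, 232), (-11, 232), (-9, 232), (-7, 232), (-5, 232), (-3, 232), (-1, 232), (1, 232), (3, 232), (5, 232), (7, 232), (9, 232), (11, 231), (13, 232), (15, 232), (17, 232), (19, 232), (21, 232), (23, 232), (25, 232), (27, 232), (29, 232), (31, 232), (33, 232), (35, 231), (37, 231), (39, 231), (41, 231), (43, 231), (45, 231), (47, 231), (49, 232), (51, 232), (53, 231), (55, 231), (57, 231), (59, 232), (61, 232), (63, 231), (65, 231), (67, 226), (69, 212), (71, 212), (73, 210)]
```

Travel comes out at 68.5 − 51.3 − 0.8 ≈ 16.4 mm, against 16 mm when clamped. The white/band edge at −55 mm fits a tail seated at the fixed jaw face; the shaded stretch to −46 is the lip's shadow. Handing in.

```bash
python3 -c "
from bench import ctrl
print(ctrl.hand_in())"
```

```text
the job is handed in; nothing more can be done
None
```

The long bar is loaded and the job is handed in at about 15.5 s on the robot's clock; no verdict came back, but the last images show the bar flat, straight, under both lips, carriage travel about 16 mm and gripper clear.

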